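# Close the tub of red beads

## Robot

A 6-joint arm with a two-finger parallel gripper is mounted at the origin on the work surface. World frame = base frame: x ahead of the robot, y to its left, z up, the work surface at z = 0. Lengths are in mm, angles in rad, forces in N, time in s.
With the tool pointing down it reaches from about 275 to 825 mm from the base axis. Payload 5.2 kg.
Tool frame: the origin (TCP) lies at the very end of the fingers, on their centre line; the grasp point (between the pads) lies 19 mm behind it; z points along the fingers, y is the line along which they close (so a half turn about z gives the same grasp; the last joint's range is limited). The gripper opens to 93 mm and grips with 3 to 60 N. Pads are 15 mm wide; open, the fingers measure 128 mm over their backs; the gripper's body (75 mm by 188 mm) begins 65 mm behind the grasp point.
Start: joints at [-1.395, 0.259, 1.535, -0, 1.348, -0.203], TCP at [203.414, -511.007, 218.653] pointing down, gripper open.
Joint ranges: [-3.14, 3.14], [-0.91, 2.08], [0.19, 2.58], [-1.22, 4.36], [0.22, 2.71], [-3.12, 3.12]. Speed limits (rad/s): [2.57, 2.57, 3.14, 3.14, 3.14, 3.14].

## Interface

Orientations are given as [roll, pitch, yaw] about the fixed x, y, z axes, in that order (R = Rz(yaw) Ry(pitch) Rx(roll)).
In Python, from bench import robot gives the robot as it stands. The module is installed in compiled form; this text tells all that it offers. Calls block until the motion is done:
- robot.move_ptp(position, orientation): joint-space move of the TCP to a pose.
- robot.move_linear(position, ori=None, speed=150, f_stop=None): straight line of the TCP; ori=None keeps the orientation; speed is the mean speed in mm/s. With f_stop (N) it stops when the force on the tool has changed by that much, and returns True; else False.
- robot.move_j(angles): joint-space move.
- robot.move_gripper(opening): opening from 0.0 (shut) to 1.0 (fully open); the grip force is fixed at half the most; returns when the fingers have stopped.
- robot.sleep(seconds).
- robot.inverse_kinematics(position, orientation): joint angles nearest the present ones, or None.
- robot.get_image(name): name is "scene" or "top" or "wrist"; returns a dict with "img" (400x640x3 uint8, blue, green, red), "fovy" (degrees; the focal length in pixels is half the picture's height over the tangent of half this angle, whatever the lens; pixels are square), "cx", "cy" (the principal point, pixels), "eye" and "orientation" of the camera in the world. Camera axes: x right, y down, z forward; pixel columns grow to the right and rows downward; lengths in mm; the calibration is good to about 2 mm. A picture is of the moment at which its call begins. There is no depth.
A pose or a line that the arm cannot do raises robot.MotionError and nothing moves.
- robot.hand_in(): hands the job in; it is judged then, once.
Readings, each from a call of its own:
- robot.current_t(): time.
- robot.current_qpos(): joint angles.
- robot.current_joint_vel(): joint speeds.
- robot.current_joint_efforts(): joint torques, N m.
- robot.current_tcp_pos(): TCP position.
- robot.current_eef_rot(): TCP orientation.
- robot.current_contact_force(): force on the tool from outside, world axes, zero at the start.
- robot.current_ft_torque(): the same for the moment, N m.
- robot.current_gripper_width(): opening from 0.0 (shut) to 1.0 (fully open).
- robot.current_finger_force(): force on a finger pad.
Only numpy, scipy, OpenCV 4.12 (cv2) and the standard library are available. Lean on these libraries where they do the work, as an engineer would, in place of code of your own. Each camera call takes 0.05 s, during which the arm holds its last target. There are 200 camera calls.

## Task

The red beads are finished with: put the red lid on the tub of red beads, knob up, so that its plug sits inside the mouth and the lid lies level on the rim all round. Set it down rather than dropping it, and let go. Leave the red tub standing where it is, and leave the yellow lid and the tub of yellow beads alone.

Things in the scene. Friction and masses are not known exactly. Their poses are not given: they have to be found in the camera images.
- red_lid_knob (a point): Knob centre of the red lid. Loose, about 100 g, red with a wooden knob, lies knob up: disc 116 mm across, 5 thick; under it a round plug 62 across, 12 deep, on which it stands; on top a round knob 26 across, 46 tall. Point: 40 mm above the plug's underside, 28 above the disc's underside, 23 below the knob's top; z up the knob. Seated: 98 mm above the tub's underside.
- red_tub: Round open white plastic tub of red beads, loose, about 350 g: 94 mm across outside, 86 inside, walls 4 mm, 70 mm tall; beads 24 mm or more below the rim. Origin: centre of its underside, on the table, z up; the rim is 70 mm above it. The tub to close; a lid's plug has 12 mm of play all round in its mouth.
- yellow_lid_knob (a point): Knob centre of the yellow lid. Loose, about 100 g, yellow with a wooden knob, lies knob up: disc 116 mm across, 5 thick; under it a round plug 62 across, 12 deep, on which it stands; on top a round knob 26 across, 46 tall. Point: 40 mm above the plug's underside, 28 above the disc's underside, 23 below the knob's top; z up the knob. A bystander.
- yellow_tub: Round open white plastic tub of yellow beads, loose, about 350 g: 94 mm across outside, 86 inside, walls 4 mm, 70 mm tall; beads 24 mm or more below the rim. Origin: centre of its underside, on the table, z up; the rim is 70 mm above it. A bystander.
Mind the look-alikes: they are no part of the job. Several things look just like the part that bears red_lid_knob: the one meant starts nearest to the robot's base. There is more than one size of the part that bears yellow_lid_knob; the job needs the smaller.

How it is judged (in metres and radians):
At the end, for the whole second after the job is handed in: Red lid at rest on the red tub, knob up: axes within 16 mm, knob point 94 to 101 mm above the tub's underside (98 seated), level within 4 degrees. Red tub upright (4 degrees), on the table, at rest, moved under 40 mm. Yellow lid and tub upright (8 degrees), moved under 30 mm (horizontal distance between red_lid_knob and red_tub below 0.016 m and z of red_lid_knob in the frame of red_tub between 0.094 and 0.101 m and angle between each of red_lid_knob, red_tub's own z axis and vertical below 0.07 rad and height (world z) of red_tub below 0.005 m and distance of red_tub from where it was at the start of the episode below 0.04 m and linear speed of each of red_lid, red_tub below 0.02 m/s and distance of each of yellow_lid_knob, yellow_tub from where it was at the start of the episode below 0.03 m and angle between each of yellow_lid_knob, yellow_tub's own z axis and vertical below 0.15 rad); the robot touches nothing.
It fails at once if the red lid is dropped: it moves faster than 0.6 m/s while the fingers do not touch it (a free fall of about 18 mm) (linear speed of red_lid above 0.6 m/s and contact force between red_lid and the fingers below 0.01 N).
It fails at once if the yellow lid or the yellow tub is moved more than 30 mm or tipped more than 20 degrees (distance of any of yellow_lid_knob, yellow_tub from where it was at the start of the episode above 0.03 m or angle between any of yellow_lid_knob, yellow_tub's own z axis and vertical above 0.35 rad).
It fails at once if the red tub is tipped more than 20 degrees (angle between red_tub's own z axis and vertical above 0.35 rad).
It also fails if it takes over 45 s, if anything falls off the work surface, if the arm or the gripper's body presses on something with over 40 N, if the wrist force passes 120 N, or if a joint passes its speed limit or range.

## Working session

There is one attempt and no reset: what is moved stays moved. The work goes in short steps, each a Python script; the robot and the scene stay as the last script left them, time stands still between calls to the robot, and variables do not carry over. Pictures are saved under pics/ and viewed, at most 10 in all, crops included, and the job is handed in when it is done.

```bash
mkdir -p pics
cat > h.py <<'E'
import numpy as np, cv2
from scipy.spatial.transform import Rotation as R
from bench import robot
def rot(c):
    o=np.array(c["orientation"],float)
    return o if o.shape==(3,3) else R.from_euler('xyz',o).as_matrix()
def ray(c,u,v):
    f=c["img"].shape[0]/2/np.tan(np.radians(c["fovy"])/2)
    return np.array(c["eye"],float), rot(c)@np.array([(u-c["cx"])/f,(v-c["cy"])/f,1])
def plane(c,u,v,z):
    e,d=ray(c,u,v); return e+d*(z-e[2])/d[2]
def proj(c,p):
    f=c["img"].shape[0]/2/np.tan(np.radians(c["fovy"])/2)
    q=rot(c).T@(np.array(p)-np.array(c["eye"])); return q[:2]/q[2]*f+[c["cx"],c["cy"]]
E
python3 - <<'E'
from h import *
for n in("scene","top"):
    c=robot.get_image(n);cv2.imwrite(f"pics/{n}0.png",c["img"]);print(n,c["fovy"],c["cx"],c["cy"],c["eye"],c["orientation"])
E
```

```text
scene 53.637899300175604 315.3776934121929 195.3434446913748 [947.41329244 140.77554912 870.72233353] [-2.60146218 -0.01111148  1.77338731]
top 49.50871291930465 323.9192353093446 202.22163177856208 [338.83839438  22.27944564 946.94958504] [-3.01630235  0.01682765 -1.59134628]
```

View pics/scene0.png

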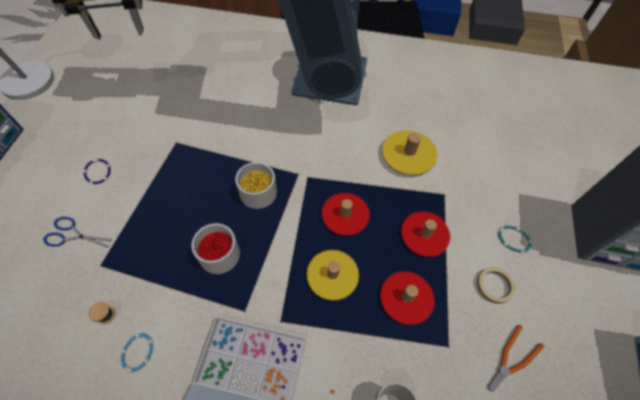

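View pics/top0.png

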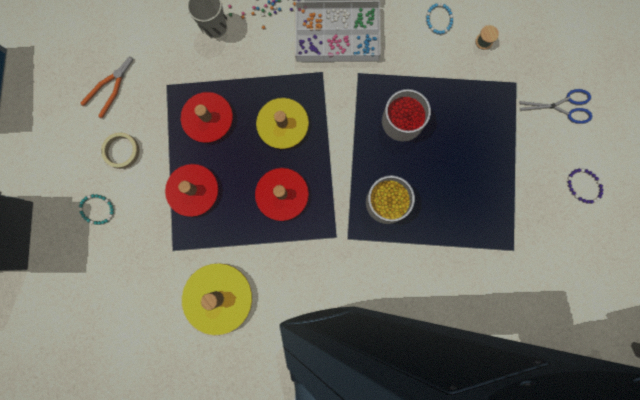

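Scene: red lids at (346,214), (425,234), (407,298); yellow lids at (333,275) and (410,153, the large one); red tub at (216,248), yellow tub at (256,185). Top: red lids at (281,194), (191,190), (206,117); small yellow lid at (282,123), red tub at (407,115), yellow tub at (391,199). The candidates are the three red lids, and the one nearest the base looks like top (281,194).

Run:
```python
from h import *
def blobs(c,name):
    hsv=cv2.cvtColor(c["img"],cv2.COLOR_BGR2HSV)
    for col,m in(("red",cv2.inRange(hsv,(0,170,90),(6,255,255))|cv2.inRange(hsv,(174,170,90),(180,255,255))),("yel",cv2.inRange(hsv,(24,150,110),(34,255,255)))):
        m=cv2.morphologyEx(m,cv2.MORPH_CLOSE,np.ones((5,5)))
        for k in cv2.findContours(m,cv2.RETR_EXTERNAL,cv2.CHAIN_APPROX_NONE)[0]:
            if cv2.contourArea(k)<500: continue
            h=cv2.convexHull(k)[:,0,:]
            P=np.array([plane(c,u,v,17)[:2] for u,v in h],np.float32)
            (x,y),r=cv2.minEnclosingCircle(P)
            print(name,col,np.mean(h,0).round(),"xy@17",round(x),round(y),"r",round(r),"dist",round(np.hypot(x,y)))
    # tub rims: white (low sat, bright) on navy mats
for n in("scene","top"):
    c=robot.get_image(n);blobs(c,n)
c=robot.get_image("top")
for (u,v) in((407,112),(391,199)):
    w=34; g=c["img"][v-w:v+w,u-w:u+w]; m=(g.min(2)>70).astype(np.uint8)|((g.max(2)>90).astype(np.uint8))
    k=max(cv2.findContours(m,cv2.RETR_EXTERNAL,cv2.CHAIN_APPROX_NONE)[0],key=cv2.contourArea)[:,0,:]+[u-w,v-w]
    P=np.array([plane(c,*q,70)[:2] for q in k],np.float32);print("rim",cv2.minEnclosingCircle(P))
cr=cv2.resize(c["img"][80:230,150:440],None,fx=2.7,fy=2.7,interpolation=cv2.INTER_CUBIC);cv2.imwrite("pics/crop1.png",cr)
print(robot.current_eef_rot(),robot.current_t())
```

```text
scene red [407. 297.] xy@17 656 295 r 59 dist 719
scene red [214. 245.] xy@17 625 -158 r 40 dist 644
scene red [423. 233.] xy@17 492 326 r 59 dist 590
scene red [344. 213.] xy@17 478 129 r 59 dist 495
scene yel [333. 276.] xy@17 638 126 r 58 dist 650
scene yel [410. 153.] xy@17 256 267 r 72 dist 370
top red [283. 193.] xy@17 477 128 r 58 dist 494
top red [192. 191.] xy@17 491 324 r 58 dist 588
top red [407. 115.] xy@17 650 -151 r 41 dist 667
top red [206. 118.] xy@17 654 294 r 58 dist 717
top yel [218. 300.] xy@17 257 266 r 73 dist 370
top yel [393. 200.] xy@17 459 -110 r 41 dist 472
top yel [281. 122.] xy@17 636 125 r 58 dist 648
rim ((631.3457641601562, -138.2647705078125), 56.6629753112793)
rim ((453.37738037109375, -98.9586181640625), 50.916656494140625)
[-3.14074681e+00 -1.62318511e-04  3.78782423e-01] 0.25
```

View pics/crop1.png

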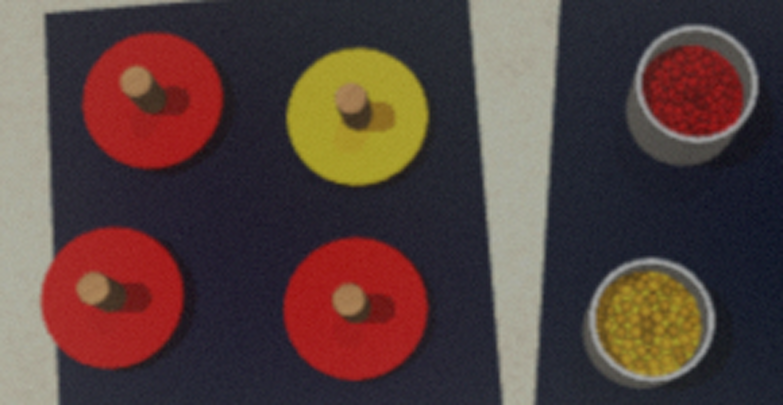

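The target is the red lid at top (281,194), crop (355,308). It lies at about (477,128), 494 mm from the base; the other two red lids are at 588 and 717 mm. Its disc radius of 58 mm matches, and it is knob up. The rim masks caught the tub wall too, so next I look at the tub and the lid with the wrist camera.

Run:
```python
from h import *
import pickle
o=[np.pi,0,0.0]
out=[]
for n,p in(("t",[600,-142,280]),("l",[477,128,230])):
    robot.move_ptp(p,o); robot.sleep(.2)
    c=robot.get_image("wrist");out.append(c["img"]);pickle.dump(c,open(f"{n}.pkl","wb"))
    print(n,robot.current_t(),robot.current_tcp_pos(),c["eye"],c["orientation"])
    print("proj rim/knobtop",proj(c,[631,-142,70] if n=="t" else [477,128,63]))
cv2.imwrite("pics/wr.png",cv2.resize(np.vstack(out),None,fx=.75,fy=.75))
```

```text
t 2.4667 [ 599.73723278 -142.73251067  279.91294513] [ 667.05171833 -142.57570425  446.20517117] [ 2.89322517e+00  1.93700363e-04 -1.57097912e+00]
proj rim/knobtop [320.468581   144.44832957]
l 3.8667 [477.71536566 127.13353133 229.95493843] [545.13059212 127.2910353  396.35115395] [ 2.89368520e+00  7.10458348e-05 -1.57145881e+00]
proj rim/knobtop [320.2836031  180.34800499]
```

View pics/wr.png

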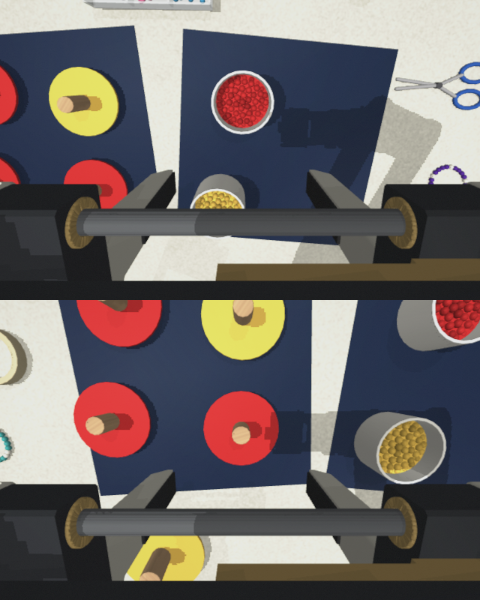

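Wrist view over the tub: red rim at about (323,136) full-res, nearly from above. Over the lid: knob top at about (321,180), which matches the predicted (320,180). Now fit both from these images and grasp.

Run:
```python
from h import *
import pickle
c=pickle.load(open("t.pkl","rb"));u,v,w=323,136,52
g=c["img"][v-w:v+w,u-w:u+w].copy()
m=(g.max(2)>150).astype(np.uint8);n,l,s,_=cv2.connectedComponentsWithStats(m)
mm=(l==1+np.argmax(s[1:,4])).astype(np.uint8)
k=cv2.convexHull(np.argwhere(mm)[:,::-1].astype(np.int32))[:,0,:]+[u-w,v-w]
P=np.array([plane(c,*q,70)[:2] for q in k],np.float32);print("rim",cv2.minEnclosingCircle(P),np.ptp(P,0),(P.max(0)+P.min(0))/2)
c=pickle.load(open("l.pkl","rb"));hsv=cv2.cvtColor(c["img"],cv2.COLOR_BGR2HSV)
u,v,w=321,172,70
m=np.zeros(hsv.shape[:2],np.uint8);s=np.s_[v-w:v+w,u-w:u+w]
m[s]=(cv2.inRange(hsv,(0,140,60),(6,255,255))|cv2.inRange(hsv,(174,140,60),(180,255,255)))[s]
k=max(cv2.findContours(m,0,cv2.CHAIN_APPROX_NONE)[0],key=cv2.contourArea)[:,0,:]
P=np.array([plane(c,*q,17)[:2] for q in k],np.float32);print("disc",cv2.minEnclosingCircle(P))
m[:]=0;s=np.s_[155:205,295:347];m[s]=cv2.inRange(hsv,(8,40,150),(22,200,255))[s]
k=max(cv2.findContours(m,0,cv2.CHAIN_APPROX_NONE)[0],key=cv2.contourArea)[:,0,:]
P=np.array([plane(c,*q,63)[:2] for q in k],np.float32);print("knobtop",cv2.minEnclosingCircle(P))
```

```text
rim ((638.8841552734375, -144.70562744140625), 47.02305221557617) [92.39703 93.63811] [ 638.9291 -144.7056]
disc ((476.9378967285156, 127.0969009399414), 58.15928268432617)
knobtop ((477.3970642089844, 127.12201690673828), 12.728909492492676)
```

Sizes check out: rim radius 47, disc 58, knob 12.7 mm. Grasp and lift next.

Run:
```python
from h import *
o=[np.pi,0,0.0]
robot.move_linear([477.2,127.3,80],o,speed=150)
print(robot.move_linear([477.2,127.3,24],o,speed=60,f_stop=8),robot.current_tcp_pos())
robot.move_gripper(0.0);print("w",robot.current_gripper_width()*93,robot.current_finger_force(),robot.current_contact_force())
robot.move_linear([477.2,127.3,60],speed=40)
robot.move_linear([477.2,127.3,190],speed=120)
robot.move_linear([639,-144.7,190],speed=150);robot.sleep(.3)
print("w",robot.current_gripper_width()*93,robot.current_contact_force(),robot.current_tcp_pos(),robot.current_t())
a=[robot.get_image(n) for n in("scene","wrist")]
p=proj(a[0],[639,-144.7,190]).astype(int);print(p)
x,y=np.clip(p-[110,80],0,[420,240])
cv2.imwrite("pics/held.png",np.vstack([cv2.resize(a[0]["img"][y:y+160,x:x+220],(480,349)),cv2.resize(a[1]["img"][:300],(480,225))]))
```

```text
False [477.56770984 127.3174458   24.30315482]
w 25.628949129778267 30.000047385692596 [ 0.01288811 -0.67717498 -0.9187477 ]
w 25.405145337945502 [ 0.14915488  1.34921647 -0.62898926] [ 638.95555168 -144.49283469  190.10323433] 12.0
[199 216]
```

View pics/held.png

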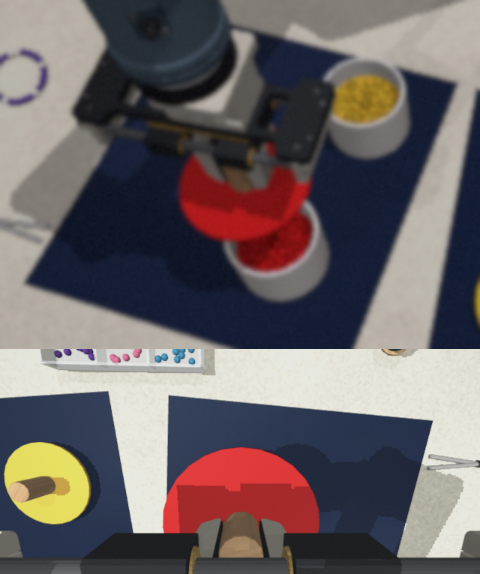

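The lid is held above the tub: scene crop disc at (245,195), wrist view front edge at about (321,132) full-res. Check the tilt, then lower onto the rim under force guard.

Run:
```python
from h import *
c=robot.get_image("wrist")
for t in(-5,0,5): # pitch of disc about tool y
    a=np.radians(t); print(t,proj(c,[639+58*np.cos(a),-144.6,183.+58*np.sin(a)]))
robot.move_linear([639,-144.7,97],speed=100)
robot.sleep(.2);print(robot.current_contact_force())
hit=robot.move_linear([639,-144.7,77],speed=15,f_stop=4)
print(hit,robot.current_tcp_pos(),robot.current_contact_force(),robot.current_t())
```

```text
-5 [321.69630985 129.96554232]
0 [321.71766495 130.06177925]
5 [321.73865904 131.06874332]
[ 0.80040988 -1.62669413 -0.57554884]
True [ 638.92842709 -144.67313363   82.00601542] [-0.37493314  0.68459626  3.94400028] 14.375
```

Contact came at TCP z = 82.0, exactly the seated height. Release, back off straight up and look.

Run:
```python
from h import *
robot.move_gripper(0.7);robot.sleep(.2)
robot.move_linear([639,-144.7,150],speed=80)
robot.move_linear([570,-144.7,280],speed=150);robot.sleep(.3)
c=robot.get_image("wrist");s=robot.get_image("scene")
hsv=cv2.cvtColor(c["img"],cv2.COLOR_BGR2HSV)
m=cv2.inRange(hsv,(0,140,60),(6,255,255))|cv2.inRange(hsv,(174,140,60),(180,255,255))
m[:,:220]=0;m[:,430:]=0
k=max(cv2.findContours(m,0,cv2.CHAIN_APPROX_NONE)[0],key=cv2.contourArea)[:,0,:]
print("disc@75",cv2.minEnclosingCircle(np.array([plane(c,*q,75)[:2] for q in k],np.float32)))
print(robot.current_t(),proj(c,[639,-144.7,121]))
cv2.imwrite("pics/end.png",np.vstack([cv2.resize(s["img"][130:330,80:480],(560,280)),cv2.resize(c["img"][:260],(560,228))]))
```

```text
disc@75 ((638.6305541992188, -144.29420471191406), 58.127197265625)
17.9417 [321.76471756 108.84144091]
```

View pics/end.png

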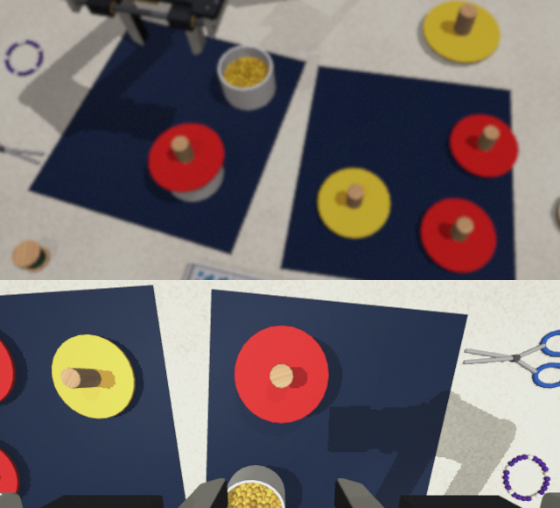

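The lid sits on the red tub: disc at (281,374) in the wrist half, radius 58 mm at the seated height, centred at (638.6,-144.3). The knob is concentric, so it is level, and the yellow things are untouched.

```bash
python3 -c "
from bench import robot
print(robot.hand_in())"
```

```text
the job is handed in; nothing more can be done
None
```

The red lid is on the red tub, knob up and released; the last image shows it level and within about 1 mm of the tub's measured centre, the yellow lid and tub were left alone, and the job was handed in at about 18 s of the 45 s limit (no verdict was returned).

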